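# Close the nested tea canister before the dust storm

## Robot

A 6-joint arm with a two-finger parallel gripper is mounted at the origin on the work surface. World frame = base frame: x ahead of the robot, y to its left, z up, the work surface at z = 0. Lengths are in m, angles in rad, forces in N, time in s.
With the tool pointing down it reaches from about 0.375 to 0.9 m from the base axis. Payload 3.1 kg.
Tool frame: the origin (TCP) lies at the very end of the fingers, on their centre line; the grasp point (between the pads) lies 19 mm behind it; z points along the fingers, y is the direction in which the jaws open and shut (so a half turn about z gives the same grasp; the last joint's range is limited). The gripper opens to 85 mm and grips with 20 to 120 N. Pads are 22 mm wide; open, the fingers measure 114 mm over their backs; the gripper's body (76 mm by 85 mm) begins 54 mm behind the grasp point. The pads swing forward as they close: fully open they stand 13 mm farther back than shut.
Start: joints at [-1.381, 0.527, 1.433, -0, 1.181, -0.178], TCP at [0.225, -0.583, 0.231] pointing down, gripper open.
Joint ranges: [-3.08, 3.08], [-0.75, 2.2], [0.22, 2.44], [-1.43, 4.57], [0, 2.65], [-2.85, 2.85]. Speed limits (rad/s): [2.79, 2.79, 3.14, 3.14, 3.14, 3.14].

## Interface

Orientations are given as a unit quaternion [x, y, z, w].
In Python, from station import manip gives the robot as it stands.
- The arm moves only by the tool send_rows, never from a script. Its argument "motion" is a list of rows, each an object with "gripper": the finger opening in mm, from 0 to 85.4; "travel": the shift along the tool's x, y, z in mm, a list of three; "rotation": the turn, a rotation vector about the tool's x, y, z in degrees, a list of three. In form: [{"gripper": gripper, "travel": [x, y, z], "rotation": [ax, ay, az]}, ...]. A call has 1 to 12 rows; each row shifts and turns the commanded pose from where the row before left it, along the tool's axes as they then stand; what a row does not reach is not made up. A row lasts 1/12 s, in which the tool goes at most 41.7 mm and 7.16 degrees, less where a joint would pass 70% of its speed; a pose out of reach is approached as far as the arm can. A call is refused whole if a number of a shift passes 41.7 or a number of a turn 7.16, either way. A call with a gripper value outside its range is refused whole. The fingers move at their own pace and stop on an object; "newtons" is the grip in N (left out, the last holds). Time passes only in rows, so rows that do not move let the fingers close. It gives the time, the measured TCP pose, the force and the opening at its end, in the units of the state.
- manip.sense(): the state, without advancing time (a new reading comes with each control period).
- manip.snapshot(name): name is "side" or "top"; returns the picture (480x640x3 uint8, red, green, blue); there is no depth.
- manip.calibration(name): a dict with "fx", "fy", "cx", "cy" (pixels), "k1" (the pictures are not rectified: a ray, as slopes to the right and down, at radius r is drawn at 1 + k1 r^2 times it, then the intrinsics apply), "cam_to_world" (4x4, takes a point from camera to world coordinates). Camera axes: x right, y down, z forward; pixel columns grow to the right and rows downward; lengths in m; the calibration is good to about 2 mm. A picture is of the moment at which its call begins. calibration takes no time and is no camera call.
- manip.sign_off(): hands the job in, once; it reports no verdict.
The state is a dict: "t": time; "q": joint angles; "qd": joint speeds; "tau": joint torques, N m; "tcp_pos": TCP position; "tool_rot": TCP orientation; "force": force on the tool from outside, world axes, zero at the start; "ft_torque": the same for the moment, N m; "finger_gap": opening from 0.0 (shut) to 1.0 (fully open).
Only numpy, scipy, OpenCV 4.12 (cv2) and the standard library are available. Lean on these libraries where they do the work, as an engineer would, in place of code of your own. Each camera call takes 0.05 s, during which the arm holds its last target. There are 200 camera calls.

## Task

Dust is coming: close the two-part canister around the small tea tin that stands in its lower shell. Take the wide cap by its bar, lower it over the tin with the bar turned well across the line of the lower shell's two ears until it sits fully home on the foot, then twist it until the bar lines up with the ears, and let go. Leave the narrow cap where it stands and the tin upright in its place.

Things in the scene. Friction and masses are not known exactly. Their poses are not given: they have to be found in the camera images.
- wide_cap_center (a point): Loose metal cap, open below: 112 diameter, shell 98 tall (92 inside), on top a dark wooden bar grip 70 long (along x), 14 wide, 34 high; stands mouth down. Point: on its axis, 66 above its lower edge; bar spans 32 to 66 above the point. z up. In the mouth, under both bar ends, lugs 26 wide, 8 high, flush with the lower edge, reach in to 42 from the axis. All in mm; 0.3 kg.
- lower_shell: Fixed metal foot, 116 mm wide, 30 high; on it a neck tapering from 74 to 62 mm wide, rim at 66. Origin: axis, table level. Wooden ears along +x, -x, out to 82. Above them neck lugs (24 wide, out to 46 from axis, at height 46 to 54) let the cap pass only with its bar 40 to 90 deg off the ears' line (aim 65). Home: cap edge on foot, its lugs 8 under the neck's; turns either way.
- tin_center (a point): Small closed metal tea tin, 49 mm in diameter, 75 tall, standing loose in the neck of the lower shell, its underside 34 mm and its top 109 mm above the table: the cap's lower edge must pass over that. Point: on its axis, half-way up; z up.
- narrow_cap_center (a point): Bystander: a narrow cap of the same make, 68 mm in diameter, shell 64 mm tall with a bar 46 mm long and 30 mm high on top, mouth down on the table. Point: on its axis, 47 mm above its lower edge. The two caps may change sides.
Things that resemble listed ones, but are neither listed nor needed, are in the scene too. Leave any pink or turquoise look-alike of the part that bears tin_center alone.

How it is judged:
At the end, for the whole second after the job is handed in: The wide cap sits on the foot of the lower shell (its centre point 96 mm above the table, within 6 mm), centred within 12 mm, upright within 0.1 rad, at rest, its bar in line with the ears within 13 degrees (either way round); the tin stands upright (within 0.2 rad) in the neck inside it (z of wide_cap_center in the frame of lower_shell between 0.09 and 0.102 m and horizontal distance between each of wide_cap_center, tin_center and lower_shell below 0.012 m and angle between the x axis of wide_cap_center and the x axis of lower_shell, either way round below 0.23 rad and angle between wide_cap_center's own z axis and vertical below 0.1 rad and z of tin_center in the frame of lower_shell below 0.08 m and angle between tin_center's own z axis and vertical below 0.2 rad and linear speed of wide_cap below 0.02 m/s); the robot touches nothing.
It fails at once if the narrow cap is moved more than 30 mm (distance of narrow_cap_center from where it was at the start of the episode above 0.03 m).
It also fails if it takes over 42 s, if anything falls off the work surface, if the arm or the gripper's body presses on something with over 40 N, if the wrist force passes 120 N, or if a joint passes its speed limit or range.

## Working session

There is one attempt and no reset: what is moved stays moved. The work goes in short steps, Python scripts to look and compute and a tool call to move; the robot and the scene stay as the last step left them, time stands still between calls to the robot, and variables do not carry over. Pictures are saved under pics/ and viewed, about 8 in all and at most 12, crops included, and the job is handed in when it is done.

Besides the shell and the picture viewer there is one more tool, called after "Emit:" in YAML: its name, and indented under it one key for each argument. send_rows: Moves the arm, as the interface text tells. Its arguments: {"type":"object","properties":{"motion":{"type":"array","items":{"type":"object","properties":{"gripper":{"type":"number"},"travel":{"type":"array","items":{"type":"number"}},"rotation":{"type":"array","items":{"type":"number"}}}}},"newtons":{"type":"number"}},"required":["motion"]}

```bash
mkdir -p pics; cat > h.py <<'E'
import numpy as np, cv2
from station import manip
def snap(n,f):
    im=manip.snapshot(n); cv2.imwrite('pics/'+f,cv2.cvtColor(im,cv2.COLOR_RGB2BGR)); return im
def ray(n,u,v):
    c=manip.calibration(n); d=np.array([(u-c['cx'])/c['fx'],(v-c['cy'])/c['fy']]); s=d.copy()
    for _ in range(20): s=d/(1+c['k1']*(s@s))
    T=np.array(c['cam_to_world']); return T[:3,3],T[:3,:3]@np.array([s[0],s[1],1])
def onz(n,u,v,z):
    o,d=ray(n,u,v); return o+d*(z-o[2])/d[2]
def proj(n,p):
    c=manip.calibration(n); T=np.array(c['cam_to_world']); q=T[:3,:3].T@(np.array(p)-T[:3,3]); s=q[:2]/q[2]; s=s*(1+c['k1']*(s@s))
    return np.array([c['fx']*s[0]+c['cx'],c['fy']*s[1]+c['cy']])
E
python3 - <<'E'
from h import *
a=snap('top','top0.png'); b=snap('side','side0.png')
for n in('top','side'):
    c=manip.calibration(n); print(n,c['fx'],c['k1'],np.round(c['cam_to_world'],3).tolist())
print(manip.sense())
E
```

```text
top 468.97564192384544 -0.004721305501497377 [[0.02, -0.991, 0.136, 0.435], [-0.999, -0.015, 0.033, -0.018], [-0.03, -0.136, -0.99, 0.856], [0.0, 0.0, 0.0, 1.0]]
side 448.9930526255511 -0.05247447915969084 [[-0.759, -0.359, 0.543, 0.057], [-0.651, 0.389, -0.652, 0.58], [0.023, -0.848, -0.529, 0.563], [0.0, 0.0, 0.0, 1.0]]
{'t': 0.1, 'q': array([-1.38047910e+00,  5.28347289e-01,  1.43380099e+00,  2.96899858e-06,
        1.18142884e+00, -1.78525058e-01]), 'qd': array([-0.00091258, -0.0026754 , -0.00375968, -0.00032092,  0.00042757,
        0.00056995]), 'tau': array([-7.48993662e-04, -4.43305600e+01, -1.78585804e+01, -1.23337645e-04,
        3.84305720e-03,  2.56234961e-05]), 'tcp_pos': array([ 0.22522083, -0.58229771,  0.23043888]), 'tool_rot': array([ 9.83042185e-01,  1.83376875e-01, -4.47746667e-06, -9.92226052e-04]), 'force': array([ 0.6985984 , -0.57700767,  0.43772788]), 'ft_torque': array([-0.01753866,  0.00025656, -0.02617244]), 'finger_gap': 0.9982151741613977}
```

View pics/top0.png

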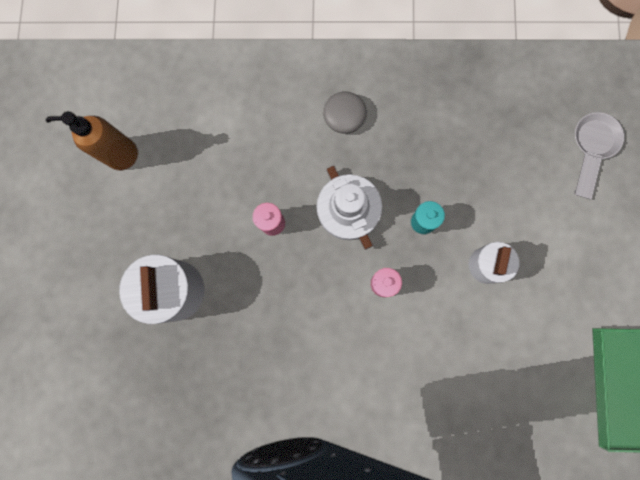

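View pics/side0.png

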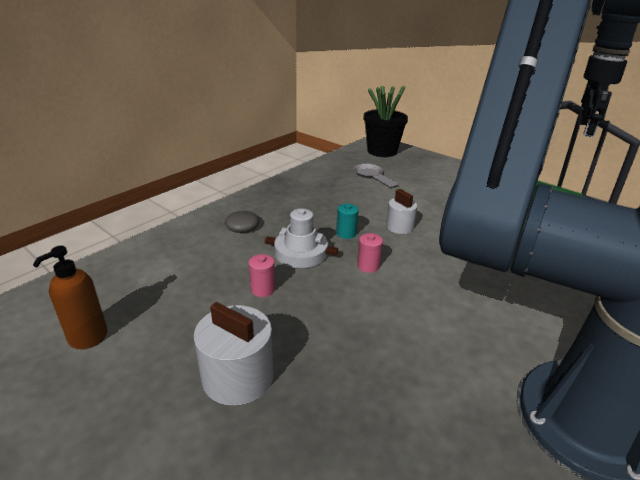

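Top view: the wide cap is at (153,290), larger and with the 70 mm bar. The narrow cap is at (495,262). The lower shell with brown ears and the silver tin is at (349,207). The look-alike tins are pink at (268,218) and (387,283), and turquoise at (428,217). Of the two caps, the larger left one fits "112 diameter".

```bash
python3 - <<'E'
from h import *
for n in('top','side'):
    im=cv2.imread(f'pics/{n}0.png'); hsv=cv2.cvtColor(im,cv2.COLOR_BGR2HSV)
    m=((hsv[...,0]<14)&(hsv[...,1]>110)&(hsv[...,2]<150)&(hsv[...,2]>25)).astype(np.uint8)
    k,l,s,c=cv2.connectedComponentsWithStats(m)
    for i in range(1,k):
        if 25<s[i,4]<3000:
            ct=cv2.findContours((l==i).astype(np.uint8),0,2)[0][0]
            r=cv2.minAreaRect(ct); print(n,s[i],np.round(c[i],1),np.round(cv2.boxPoints(r),1).tolist())
    if n=='top':
        # bright metal blobs
        m=((hsv[...,1]<40)&(hsv[...,2]>150)).astype(np.uint8); m[:60]=0
        for ct in cv2.findContours(m,0,2)[0]:
            if cv2.contourArea(ct)>600:
                print('metal',cv2.boundingRect(ct),np.round(cv2.minEnclosingCircle(ct)[0],1),round(cv2.minEnclosingCircle(ct)[1],1))
im=cv2.imread('pics/top0.png'); s=cv2.imread('pics/side0.png')
A=cv2.resize(im[150:270,290:410],(400,400),interpolation=3); B=cv2.resize(s[200:280,255:350][:80,:80],(400,400),interpolation=3)
cv2.imwrite('pics/crop1.png',np.hstack([A,B]))
E
```

```text
top [  72  116   65   54 1239] [108.1 144.8] [[67.0999984741211, 138.60000610351562], [89.0, 109.30000305175781], [143.0, 149.6999969482422], [121.0, 179.0]]
top [328 167  10  11  68] [332.1 172. ] [[327.0, 169.0], [333.0, 166.0], [337.3999938964844, 174.8000030517578], [331.3999938964844, 177.8000030517578]]
top [360 235  12  13  85] [365.7 241.2] [[360.0, 238.0], [366.3999938964844, 234.8000030517578], [371.3999938964844, 244.8000030517578], [365.0, 248.0]]
top [495 247  15  27 274] [502.  260.4] [[494.1000061035156, 272.20001220703125], [499.70001220703125, 246.0], [510.0, 248.1999969482422], [504.3999938964844, 274.3999938964844]]
top [141 267  15  43 447] [147.3 287.4] [[140.6999969482422, 267.1000061035156], [153.5, 266.5], [155.60000610351562, 308.5], [142.8000030517578, 309.20001220703125]]
metal (226, 112, 414, 368) [425.5 289. ] 254.8
metal (0, 60, 381, 420) [174.5 269.5] 272.7
side [396 189  17  18 210] [403.7 197.6] [[391.6000061035156, 198.0], [397.3999938964844, 187.5], [415.20001220703125, 197.39999389648438], [409.3999938964844, 207.89999389648438]]
side [265 237  10   8  61] [269.5 240.3] [[264.29998779296875, 242.6999969482422], [265.6000061035156, 235.89999389648438], [274.29998779296875, 237.6999969482422], [272.8999938964844, 244.39999389648438]]
side [326 247  12   8  81] [331.7 250.5] [[326.0, 247.0], [337.0, 247.0], [337.0, 254.0], [326.0, 254.0]]
side [  49  269   58   80 2983] [ 77.  309.4] [[44.0, 278.5], [86.5, 264.79998779296875], [110.69999694824219, 340.0], [68.30000305175781, 353.70001220703125]]
side [211 302  42  40 912] [231.6 321.3] [[204.39999389648438, 318.29998779296875], [214.1999969482422, 300.1000061035156], [258.8999938964844, 324.20001220703125], [249.10000610351562, 342.3999938964844]]
```

View pics/crop1.png

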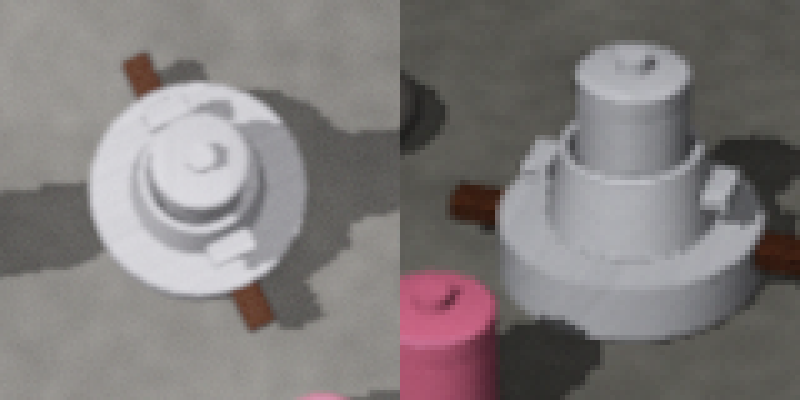

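The crop confirms the lower shell: silver tin, neck lugs above the brown ears. Foot circle centre is at about (349.4,206.7), with ear tips around (330,168) and (369,247).

```bash
python3 - <<'E'
from h import *
def tri(a,b):
    o1,d1=ray('top',*a);o2,d2=ray('side',*b)
    t=np.linalg.lstsq(np.stack([d1,-d2],1),o2-o1,rcond=None)[0]
    p,q=o1+t[0]*d1,o2+t[1]*d2; return np.round((p+q)/2,4),round(np.linalg.norm(p-q),4)
r=lambda x:np.round(x,4)
e1=tri((332.1,172),(269.5,240.3));e2=tri((365.7,241.2),(331.7,250.5));print('ears',e1,e2)
for z in(.01,.02,.03):
  a,b=onz('top',332.1,172,z),onz('top',365.7,241.2,z); print(z,r(a),r(b),r((a+b)/2),np.degrees(np.arctan2(*(a-b)[1::-1])))
print('foot',r(onz('top',349.4,206.7,.03)),'rad',r(onz('top',381.4,206.7,.03)-onz('top',349.4,206.7,.03)))
for z in(.12,.132):
  P=[onz('top',*p,z) for p in [(140.7,267.1),(153.5,266.5),(155.6,308.5),(142.8,309.2)]]; print('bar',z,r(P),r(np.mean(P,0)))
print('bar tri',tri((147.3,287.4),(231.6,321.3)))
c=onz('top',147.3,287.4,.125); print(proj('side',[c[0],c[1],.118]))
im=cv2.imread('pics/top0.png'); g=cv2.cvtColor(im,cv2.COLOR_BGR2HSV)
m=((g[...,1]<45)&(g[...,2]>165)).astype(np.uint8)
m2=np.zeros_like(m); m2[245:335,110:195]=m[245:335,110:195]
ct=max(cv2.findContours(m2,0,2)[0],key=cv2.contourArea); h=cv2.convexHull(ct); (x,y),R=cv2.minEnclosingCircle(ct); print('cap top',x,y,R,cv2.boundingRect(ct),r(onz('top',x,y,.098)),r(onz('top',x+R,y,.098)))
m2=np.zeros_like(m); m2[160:260,300:400]=m[160:260,300:400]
ct=max(cv2.findContours(m2,0,2)[0],key=cv2.contourArea);(x,y),R=cv2.minEnclosingCircle(ct); print('foot',x,y,R,r(onz('top',x,y,.03)),r(onz('top',x+R,y,.03)))
m2=np.zeros_like(m); m2[230:290,465:525]=m[230:290,465:525]
print('narrow',r(onz('top',502,260.4,.09)))
for n,p in(('p1',(268,218)),('p2',(387,282)),('t',(431,211))): print(n,r(onz('top',*p,.075)))
E
```

```text
ears (array([0.6733, 0.0036, 0.0223]), np.float64(0.0008)) (array([ 0.5464, -0.059 ,  0.0219]), np.float64(0.0011))
0.01 [0.6772 0.0042 0.01  ] [ 0.5484 -0.0592  0.01  ] [ 0.6128 -0.0275  0.01  ] 26.219909719512835
0.02 [0.6743 0.0039 0.02  ] [ 0.5471 -0.0587  0.02  ] [ 0.6107 -0.0274  0.02  ] 26.21990971951283
0.03 [0.6714 0.0037 0.03  ] [ 0.5457 -0.0583  0.03  ] [ 0.6086 -0.0273  0.03  ] 26.219909719512824
foot [ 0.6077 -0.0286  0.03  ] rad [ 0.0008 -0.0572  0.    ]
bar 0.12 [[0.4865 0.3033 0.12  ]
 [0.4878 0.2827 0.12  ]
 [0.4218 0.2747 0.12  ]
 [0.4203 0.295  0.12  ]] [0.4541 0.2889 0.12  ]
bar 0.132 [[0.4856 0.298  0.132 ]
 [0.4869 0.2778 0.132 ]
 [0.422  0.2699 0.132 ]
 [0.4205 0.2899 0.132 ]] [0.4538 0.2839 0.132 ]
bar tri (array([0.4535, 0.2908, 0.1164]), np.float64(0.0029))
[231.53805514 319.0110307 ]
cap top 152.55401611328125 289.0027770996094 35.271697998046875 (119, 255, 68, 69) [0.4527 0.2907 0.098 ] [0.4538 0.2326 0.098 ]
foot 348.3736267089844 206.03248596191406 32.38564682006836 [ 0.6089 -0.0267  0.03  ] [ 0.6097 -0.0846  0.03  ]
narrow [ 0.5097 -0.2763  0.09  ]
p1 [0.5769 0.1099 0.075 ]
p2 [ 0.4721 -0.0919  0.075 ]
t [ 0.5927 -0.1655  0.075 ]
```

Emit:
send_rows:
  motion:
    - {"gripper":85,"travel":[30,-24,0],"rotation":[0,0,0]}
    - {"gripper":85,"travel":[30,-24,0],"rotation":[0,0,0]}
    - {"gripper":85,"travel":[30,-24,0],"rotation":[0,0,0]}
    - {"gripper":85,"travel":[30,-24,0],"rotation":[0,0,0]}
    - {"gripper":85,"travel":[30,-24,0],"rotation":[0,0,0]}
    - {"gripper":85,"travel":[30,-24,0],"rotation":[0,0,0]}
    - {"gripper":85,"travel":[30,-24,0],"rotation":[0,0,0]}
    - {"gripper":85,"travel":[30,-24,0],"rotation":[0,0,0]}
    - {"gripper":85,"travel":[30,-24,0],"rotation":[0,0,0]}
    - {"gripper":85,"travel":[30,-24,0],"rotation":[0,0,0]}
    - {"gripper":85,"travel":[30,-24,0],"rotation":[0,0,0]}
    - {"gripper":85,"travel":[30,-24,0],"rotation":[0,0,0]}

```text
t: 1.1
tcp_pos: [0.4577, -0.1826, 0.2311]
tool_rot: [0.983, 0.183, -0.0, -0.0]
force: [0.6, -0.1, 0.2]
finger_gap: 0.996
```

Emit:
send_rows:
  motion:
    - {"gripper":85,"travel":[14,-37,0],"rotation":[0,0,0]}
    - {"gripper":85,"travel":[14,-37,0],"rotation":[0,0,0]}
    - {"gripper":85,"travel":[14,-37,0],"rotation":[0,0,0]}
    - {"gripper":85,"travel":[14,-37,0],"rotation":[0,0,0]}
    - {"gripper":85,"travel":[14,-37,0],"rotation":[0,0,0]}
    - {"gripper":85,"travel":[14,-37,0],"rotation":[0,0,0]}
    - {"gripper":85,"travel":[14,-37,0],"rotation":[0,0,0]}
    - {"gripper":85,"travel":[14,-37,0],"rotation":[0,0,0]}
    - {"gripper":85,"travel":[14,-37,0],"rotation":[0,0,0]}
    - {"gripper":85,"travel":[14,-37,0],"rotation":[0,0,0]}
    - {"gripper":85,"travel":[14,-37,0],"rotation":[0,0,7]}
    - {"gripper":85,"travel":[0,0,0],"rotation":[0,0,7]}

```text
t: 2.1
tcp_pos: [0.454, 0.2532, 0.2313]
tool_rot: [0.998, 0.067, 0.001, -0.002]
force: [-0.7, -0.3, 1.0]
finger_gap: 0.993
```

```bash
python3 - <<'E'
from h import *
from scipy.spatial.transform import Rotation as Ro
a=snap('top','top1.png'); b=snap('side','side1.png')
s=manip.sense(); R=Ro.from_quat(s['tool_rot']).as_matrix()
print(s['t'],s['tcp_pos'],s['q'],np.degrees(np.arctan2(R[1,0],R[0,0])),R[:,2])
print('tool dx,dy', R.T@(np.array([.453,.290,.14])-s['tcp_pos'])*1000)
cv2.imwrite('pics/crop2.png',cv2.resize(cv2.imread('pics/side1.png')[180:420,120:440],(800,600)))
E
```

```text
2.2 [0.45364395 0.24887594 0.23087178] [ 2.85716301e-01  3.84324152e-01  1.69974782e+00 -2.73283904e-04
  1.05840277e+00  1.71842272e+00] 7.919642700210152 [-7.79176611e-04 -4.77137007e-04 -9.99999583e-01]
tool dx,dy [  5.10453536 -40.85374175  90.85261764]
```

View pics/crop2.png

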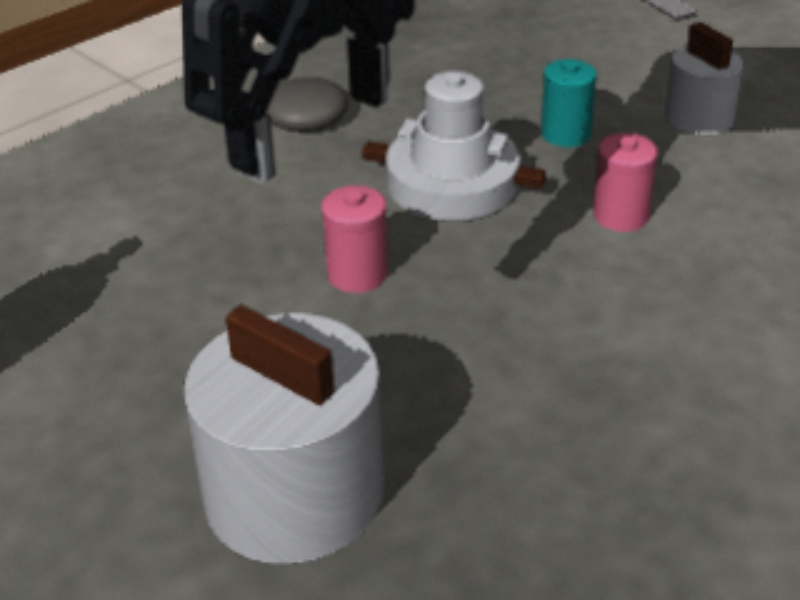

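Side crop: the bar is clear, with ends near (237,320) and (330,370) in the crop, and the fingers are not yet over it. Both cap estimates agree (0.453, 0.290), so I'm going over the bar and down.

Emit:
send_rows:
  motion:
    - {"gripper":85,"travel":[3,-21,0],"rotation":[0,0,0]}
    - {"gripper":85,"travel":[2,-20,0],"rotation":[0,0,0]}
    - {"gripper":85,"travel":[0,0,20],"rotation":[0,0,0]}
    - {"gripper":85,"travel":[0,0,30],"rotation":[0,0,0]}
    - {"gripper":85,"travel":[0,0,20],"rotation":[0,0,0]}
    - {"gripper":85,"travel":[0,0,0],"rotation":[0,0,0]}
  newtons: 90

```text
t: 2.7
tcp_pos: [0.4509, 0.2863, 0.1575]
tool_rot: [0.998, 0.068, -0.005, 0.002]
force: [-0.5, -0.5, 0.7]
finger_gap: 0.996
```

```bash
python3 - <<'E'
from h import *
a=snap('top','top2.png'); b=snap('side','side2.png')
s=manip.sense(); print(s['t'],s['tcp_pos'],s['force'])
A=cv2.resize(cv2.imread('pics/side2.png')[230:410,150:330],(400,400));B=cv2.resize(cv2.imread('pics/top2.png')[200:380,70:250],(400,400))
cv2.imwrite('pics/crop3.png',np.hstack([A,B]))
E
```

```text
2.8 [0.45369137 0.28753538 0.16091326] [ 0.16593053  0.77050884 -0.41591051]
```

View pics/crop3.png

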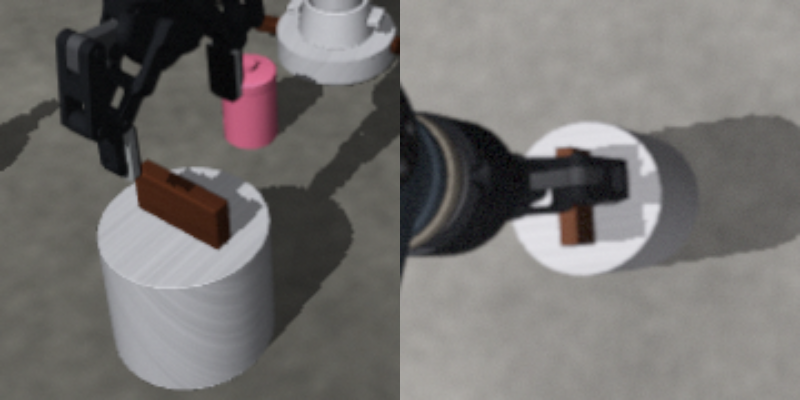

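```bash
python3 - <<'E'
from h import *
f=lambda n,p,x,y,s:np.round((proj(n,p)-[x,y])*s)
for y in(.0475,-.0475):
  p=[.4537+y*.138*-1,.2875+y,.174]; print(f('side',p,150,230,400/180),f('top',p,70,200,400/180)+[400,0])
E
```

```text
[120. 173.] [471. 201.]
[226.  91.] [614. 184.]
```

The predicted fingertip pixels match the picture (crop 120,173 and 226,91), so the fingers straddle the bar. Descending and gripping.

Emit:
send_rows:
  motion:
    - {"gripper":85,"travel":[0,-2,20],"rotation":[0,0,0]}
    - {"gripper":85,"travel":[0,0,20],"rotation":[0,0,0]}
    - {"gripper":85,"travel":[0,0,12],"rotation":[0,0,0]}
    - {"gripper":85,"travel":[0,0,6],"rotation":[0,0,0]}
    - {"gripper":85,"travel":[0,0,0],"rotation":[0,0,0]}
    - {"gripper":5,"travel":[0,0,0],"rotation":[0,0,0]}
    - {"gripper":5,"travel":[0,0,0],"rotation":[0,0,0]}
    - {"gripper":5,"travel":[0,0,0],"rotation":[0,0,0]}
    - {"gripper":5,"travel":[0,0,0],"rotation":[0,0,0]}
    - {"gripper":5,"travel":[0,0,0],"rotation":[0,0,0]}
    - {"gripper":5,"travel":[0,0,0],"rotation":[0,0,0]}
    - {"gripper":5,"travel":[0,0,0],"rotation":[0,0,0]}
  newtons: 60

```text
t: 3.8
tcp_pos: [0.4538, 0.2906, 0.1036]
tool_rot: [0.998, 0.067, 0.0, 0.0]
force: [0.0, -1.0, 2.3]
finger_gap: 0.153
```

Emit:
send_rows:
  motion:
    - {"gripper":5,"travel":[0,0,0],"rotation":[0,0,0]}
    - {"gripper":5,"travel":[0,0,0],"rotation":[0,0,0]}
    - {"gripper":5,"travel":[0,0,0],"rotation":[0,0,0]}
    - {"gripper":5,"travel":[0,0,0],"rotation":[0,0,0]}

```text
t: 4.13
tcp_pos: [0.4538, 0.2906, 0.1036]
tool_rot: [0.998, 0.067, 0.0, 0.0]
force: [-0.7, -1.1, 3.8]
finger_gap: 0.156
```

Gripped (opening about 13 mm). Lifting.

Emit:
send_rows:
  motion:
    - {"gripper":5,"travel":[0,0,-6],"rotation":[0,0,0]}
    - {"gripper":5,"travel":[0,0,-15],"rotation":[0,0,0]}
    - {"gripper":5,"travel":[0,0,-25],"rotation":[0,0,0]}
    - {"gripper":5,"travel":[0,0,-25],"rotation":[0,0,0]}
    - {"gripper":5,"travel":[0,0,-25],"rotation":[0,0,0]}
    - {"gripper":5,"travel":[0,0,-25],"rotation":[0,0,0]}
    - {"gripper":5,"travel":[0,0,-25],"rotation":[0,0,0]}
    - {"gripper":5,"travel":[0,0,-10],"rotation":[0,0,0]}
    - {"gripper":5,"travel":[0,0,0],"rotation":[0,0,0]}
    - {"gripper":5,"travel":[0,0,0],"rotation":[0,0,0]}
  newtons: 80

```text
t: 4.97
tcp_pos: [0.4529, 0.2905, 0.2586]
tool_rot: [0.998, 0.067, -0.001, 0.0]
force: [-0.1, -0.6, -2.8]
finger_gap: 0.149
```

```bash
python3 - <<'E'
from h import *
from scipy.spatial.transform import Rotation as Ro
b=snap('side','side3.png')
s=manip.sense(); R=Ro.from_quat(s['tool_rot']).as_matrix(); y=np.degrees(np.arctan2(R[1,0],R[0,0]))
print(s['t'],s['tcp_pos'],s['force'],s['finger_gap'],y)
print(R.T@(np.array([.609,-.0273,s['tcp_pos'][2]])-s['tcp_pos'])*1000)
A=cv2.imread('pics/side3.png')[100:400,120:420]
cv2.imwrite('pics/crop4.png',cv2.resize(A,(600,600)))
E
```

```text
5.0167 [0.45231761 0.2902525  0.25770083] [-0.05886861 -0.12229029 -2.86525936] 0.146302996658646 7.698348260080431
[ 1.12731007e+02  3.35679398e+02 -1.55023770e-01]
```

View pics/crop4.png

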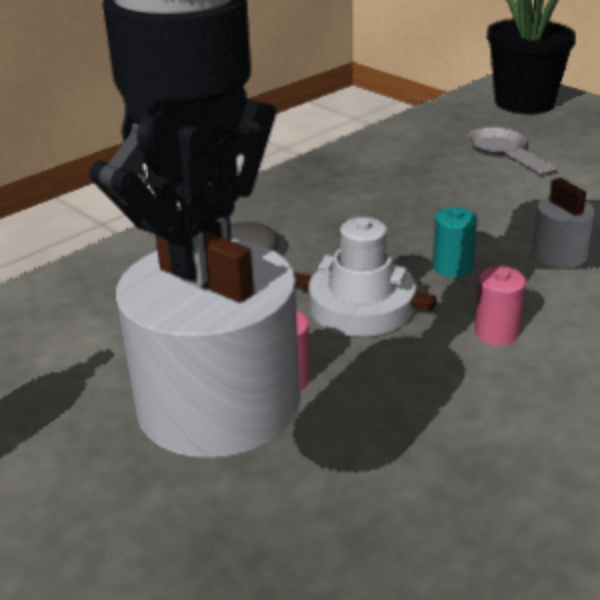

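The cap is lifted upright, with its lower edge near z≈0.155. Moving it over the shell and turning the bar to 65° off the ears (yaw −39°).

Emit:
send_rows:
  motion:
    - {"gripper":5,"travel":[3,9,0],"rotation":[0,0,0]}
    - {"gripper":5,"travel":[6,18,0],"rotation":[0,0,0]}
    - {"gripper":5,"travel":[10,31,0],"rotation":[0,0,0]}
    - {"gripper":5,"travel":[12,36,0],"rotation":[0,0,0]}
    - {"gripper":5,"travel":[12,36,0],"rotation":[0,0,0]}
    - {"gripper":5,"travel":[12,36,0],"rotation":[0,0,0]}
    - {"gripper":5,"travel":[12,36,0],"rotation":[0,0,0]}
    - {"gripper":5,"travel":[12,36,0],"rotation":[0,0,0]}
    - {"gripper":5,"travel":[12,36,0],"rotation":[0,0,0]}
    - {"gripper":5,"travel":[11,31,0],"rotation":[0,0,0]}
    - {"gripper":5,"travel":[7,20,0],"rotation":[0,0,0]}
    - {"gripper":5,"travel":[4,11,0],"rotation":[0,0,0]}

```text
t: 6.02
tcp_pos: [0.6111, -0.0311, 0.2571]
tool_rot: [0.998, 0.065, -0.001, 0.0]
force: [-0.7, 0.7, -3.3]
finger_gap: 0.147
```

Emit:
send_rows:
  motion:
    - {"gripper":5,"travel":[0,0,0],"rotation":[0,0,3]}
    - {"gripper":5,"travel":[0,0,0],"rotation":[0,0,6]}
    - {"gripper":5,"travel":[0,0,0],"rotation":[0,0,7]}
    - {"gripper":5,"travel":[0,0,0],"rotation":[0,0,7]}
    - {"gripper":5,"travel":[0,0,0],"rotation":[0,0,7]}
    - {"gripper":5,"travel":[0,0,0],"rotation":[0,0,7]}
    - {"gripper":5,"travel":[0,0,0],"rotation":[0,0,6]}
    - {"gripper":5,"travel":[0,0,0],"rotation":[0,0,3.5]}
    - {"gripper":5,"travel":[0,0,0],"rotation":[0,0,0]}
    - {"gripper":5,"travel":[0,0,0],"rotation":[0,0,0]}

```text
t: 6.85
tcp_pos: [0.6097, -0.0267, 0.2581]
tool_rot: [0.944, -0.331, -0.001, 0.0]
force: [0.8, 0.3, -2.9]
finger_gap: 0.149
```

```bash
python3 - <<'E'
from h import *
from scipy.spatial.transform import Rotation as Ro
a=snap('top','top4.png');b=snap('side','side4.png')
s=manip.sense(); R=Ro.from_quat(s['tool_rot']).as_matrix(); y=np.degrees(np.arctan2(R[1,0],R[0,0]))
print(s['t'],s['tcp_pos'],s['force'],s['finger_gap'],y,s['q'])
print(R.T@(np.array([.609,-.0273,s['tcp_pos'][2]])-s['tcp_pos'])*1000)
A=cv2.imread('pics/side4.png')[120:300,210:390];B=cv2.imread('pics/top4.png')[120:300,240:420]
cv2.imwrite('pics/crop5.png',cv2.resize(np.hstack([A,B]),(800,400)))
# predicted cap rim ends in side
p=s['tcp_pos']; r=np.array([-.759,-.651])
for off in(-.056,.056):
  print(proj('side',[p[0]+r[0]*off,p[1]+r[1]*off,p[2]-.104]),proj('side',[p[0]+r[0]*off,p[1]+r[1]*off,p[2]-.006]))
E
```

```text
6.95 [ 0.61008136 -0.02688674  0.25861688] [ 0.00634647  0.17680496 -2.28588136] 0.14886295141859082 -38.71224155643333 [-2.26870117e-01  4.79760771e-01  1.43801585e+00  9.73716089e-05
  1.22536991e+00  2.01954882e+00]
[-0.58532978  0.99875548  0.00143364]
[272.23977338 190.40617043] [270.80009155 144.53688794]
[327.32454217 191.51634734] [329.10848998 145.75841906]
```

View pics/crop5.png

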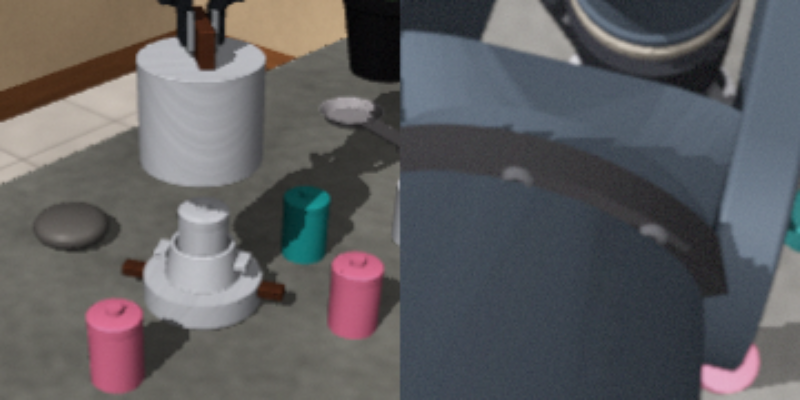

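The cap's side edges in the side view (271.7 and 329.7) match the prediction from the TCP (270.8 and 329.1). Next I check the shell estimate in the same view.

```bash
python3 - <<'E'
from h import *
r=np.array([-.759,-.651])
for z,rad in((.03,.058),(.109,.0245)):
  print([np.round(proj('side',[.609+r[0]*o,-.0273+r[1]*o,z]),1) for o in(-rad,0,rad)])
im=cv2.imread('pics/side4.png');g=cv2.cvtColor(im,cv2.COLOR_BGR2GRAY)
for row in(217,244,247): # tin, foot rows
  x=np.where(g[row,255:345]>135)[0]+255; print(row,x.min(),x.max())
E
```

```text
[array([273.5, 242. ]), array([300.1, 242.5]), array([326.7, 243. ])]
[array([288.5, 210.5]), array([300.2, 210.7]), array([312. , 210.9])]
217 291 311
244 275 326
247 275 325
```

The relative offset is under 1 mm. Lowering to just above the neck lugs, then slowly from there.

Emit:
send_rows:
  motion:
    - {"gripper":5,"travel":[0,1,5],"rotation":[0,0,0]}
    - {"gripper":5,"travel":[0,0,12],"rotation":[0,0,0]}
    - {"gripper":5,"travel":[0,0,12],"rotation":[0,0,0]}
    - {"gripper":5,"travel":[0,0,12],"rotation":[0,0,0]}
    - {"gripper":5,"travel":[0,0,12],"rotation":[0,0,0]}
    - {"gripper":5,"travel":[0,0,12],"rotation":[0,0,0]}
    - {"gripper":5,"travel":[0,0,12],"rotation":[0,0,0]}
    - {"gripper":5,"travel":[0,0,12],"rotation":[0,0,0]}
    - {"gripper":5,"travel":[0,0,6],"rotation":[0,0,0]}
    - {"gripper":5,"travel":[0,0,3],"rotation":[0,0,0]}
    - {"gripper":5,"travel":[0,0,0],"rotation":[0,0,0]}
    - {"gripper":5,"travel":[0,0,0],"rotation":[0,0,0]}

```text
t: 7.95
tcp_pos: [0.6103, -0.028, 0.1616]
tool_rot: [0.943, -0.332, 0.0, -0.0]
force: [0.8, -0.4, -3.7]
finger_gap: 0.149
```

Emit:
send_rows:
  motion:
    - {"gripper":5,"travel":[0,0,3],"rotation":[0,0,0]}
    - {"gripper":5,"travel":[0,0,3],"rotation":[0,0,0]}
    - {"gripper":5,"travel":[0,0,3],"rotation":[0,0,0]}
    - {"gripper":5,"travel":[0,0,3],"rotation":[0,0,0]}
    - {"gripper":5,"travel":[0,0,0],"rotation":[0,0,0]}

```text
t: 8.37
tcp_pos: [0.6094, -0.0278, 0.1486]
tool_rot: [0.943, -0.332, -0.001, 0.0]
force: [0.6, 0.8, -3.8]
finger_gap: 0.148
```

Edge ≈ 0.045, no contact force, so the lugs are passing. Continuing to home.

Emit:
send_rows:
  motion:
    - {"gripper":5,"travel":[0,0,3],"rotation":[0,0,0]}
    - {"gripper":5,"travel":[0,0,3],"rotation":[0,0,0]}
    - {"gripper":5,"travel":[0,0,3],"rotation":[0,0,0]}
    - {"gripper":5,"travel":[0,0,2],"rotation":[0,0,0]}
    - {"gripper":5,"travel":[0,0,1],"rotation":[0,0,0]}
    - {"gripper":5,"travel":[0,0,1],"rotation":[0,0,0]}
    - {"gripper":5,"travel":[0,0,0],"rotation":[0,0,0]}

```text
t: 8.95
tcp_pos: [0.6098, -0.0279, 0.1361]
tool_rot: [0.943, -0.332, -0.0, 0.0]
force: [1.3, -0.5, -3.7]
finger_gap: 0.143
```

Emit:
send_rows:
  motion:
    - {"gripper":5,"travel":[0,0,1],"rotation":[0,0,0]}
    - {"gripper":5,"travel":[0,0,0.7],"rotation":[0,0,0]}
    - {"gripper":5,"travel":[0,0,0],"rotation":[0,0,0]}

```text
t: 9.2
tcp_pos: [0.6099, -0.0279, 0.1345]
tool_rot: [0.943, -0.332, -0.0, 0.0]
force: [-0.3, -1.2, -3.2]
finger_gap: 0.151
```

Emit:
send_rows:
  motion:
    - {"gripper":5,"travel":[0,0,0.8],"rotation":[0,0,0]}
    - {"gripper":5,"travel":[0,0,0.7],"rotation":[0,0,0]}
    - {"gripper":5,"travel":[0,0,0],"rotation":[0,0,0]}

```text
t: 9.45
tcp_pos: [0.61, -0.0281, 0.1337]
tool_rot: [0.943, -0.332, 0.0, 0.0]
force: [-1.3, -1.1, 1.6]
finger_gap: 0.148
```

Contact at the expected height (TCP 0.1337, force up by about 5 N): it is home. Twisting +65°.

Emit:
send_rows:
  motion:
    - {"gripper":5,"travel":[0,0,0],"rotation":[0,0,-3]}
    - {"gripper":5,"travel":[0,0,0],"rotation":[0,0,-6]}
    - {"gripper":5,"travel":[0,0,0],"rotation":[0,0,-6]}
    - {"gripper":5,"travel":[0,0,0],"rotation":[0,0,-6]}
    - {"gripper":5,"travel":[0,0,0],"rotation":[0,0,-6]}
    - {"gripper":5,"travel":[0,0,0],"rotation":[0,0,-6]}

```text
t: 9.95
tcp_pos: [0.6108, -0.0276, 0.1336]
tool_rot: [0.999, -0.048, 0.001, -0.0]
force: [1.6, 1.9, -0.3]
finger_gap: 0.147
```

Emit:
send_rows:
  motion:
    - {"gripper":5,"travel":[0,0,0],"rotation":[0,0,-6]}
    - {"gripper":5,"travel":[0,0,0],"rotation":[0,0,-6]}
    - {"gripper":5,"travel":[0,0,0],"rotation":[0,0,-6]}
    - {"gripper":5,"travel":[0,0,0],"rotation":[0,0,-6]}
    - {"gripper":5,"travel":[0,0,0],"rotation":[0,0,-5]}
    - {"gripper":5,"travel":[0,0,0],"rotation":[0,0,-3]}
    - {"gripper":5,"travel":[0,0,0],"rotation":[0,0,0]}
    - {"gripper":5,"travel":[0,0,0],"rotation":[0,0,0]}

```text
t: 10.62
tcp_pos: [0.6103, -0.0278, 0.1336]
tool_rot: [0.974, 0.226, 0.0, -0.0]
force: [-0.7, 0.3, 2.1]
finger_gap: 0.151
```

```bash
python3 - <<'E'
from h import *
from scipy.spatial.transform import Rotation as Ro
b=snap('side','side5.png')
s=manip.sense(); R=Ro.from_quat(s['tool_rot']).as_matrix()
print(s['t'],s['tcp_pos'],s['force'],s['ft_torque'],s['finger_gap'],np.degrees(np.arctan2(R[1,0],R[0,0])))
cv2.imwrite('pics/crop6.png',cv2.resize(b[150:310,220:380,::-1],(600,600)))
E
```

```text
10.6667 [ 0.61024092 -0.02773883  0.1335927 ] [-0.64303533  0.63133218  1.49209442] [0.42938972 0.20325688 0.02299565] 0.14795100094549618 26.1183789922211
```

View pics/crop6.png

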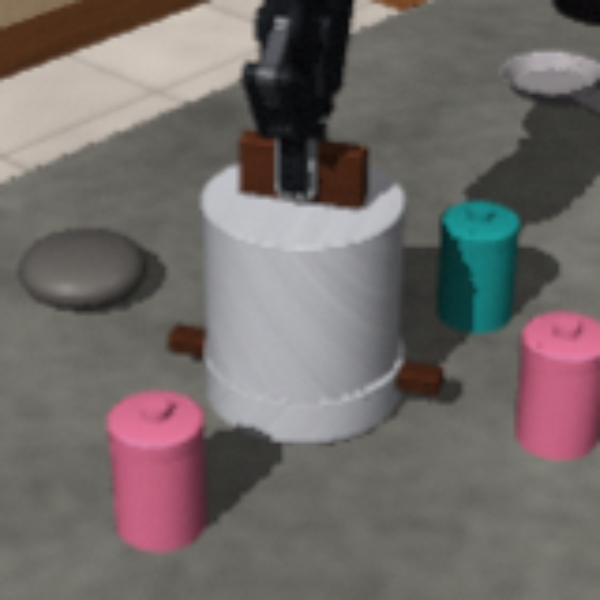

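The cap sits on the foot and the bar (crop 240–367) runs parallel to the ears (170,340)→(440,380). Releasing and retreating upward.

Emit:
send_rows:
  motion:
    - {"gripper":30,"travel":[0,0,0],"rotation":[0,0,0]}
    - {"gripper":50,"travel":[0,0,0],"rotation":[0,0,0]}
    - {"gripper":60,"travel":[0,0,0],"rotation":[0,0,0]}
    - {"gripper":60,"travel":[0,0,0],"rotation":[0,0,0]}
    - {"gripper":60,"travel":[0,0,0],"rotation":[0,0,0]}
    - {"gripper":60,"travel":[0,0,-10],"rotation":[0,0,0]}
    - {"gripper":60,"travel":[0,0,-20],"rotation":[0,0,0]}
    - {"gripper":60,"travel":[0,0,-30],"rotation":[0,0,0]}
    - {"gripper":60,"travel":[0,0,-30],"rotation":[0,0,0]}
    - {"gripper":60,"travel":[0,0,-20],"rotation":[0,0,0]}
    - {"gripper":60,"travel":[0,0,0],"rotation":[0,0,0]}
    - {"gripper":60,"travel":[0,0,0],"rotation":[0,0,0]}

```text
t: 11.67
tcp_pos: [0.6107, -0.0282, 0.2453]
tool_rot: [0.974, 0.227, 0.002, 0.001]
force: [-0.0, 0.1, -0.8]
finger_gap: 0.702
```

```bash
python3 - <<'E'
from h import *
b=snap('side','side6.png'); s=manip.sense(); print(s['t'],s['tcp_pos'],s['force'],s['finger_gap'])
for a in(26.2,):
  d=np.array([np.cos(np.radians(a)),np.sin(np.radians(a))])*.035
  for sg in(1,-1): print('bar end pred (crop px)',(proj('side',[.609+sg*d[0],-.0273+sg*d[1],.162])-[220,150])*3.75)
hsv=cv2.cvtColor(b,cv2.COLOR_RGB2HSV)
m=((hsv[...,0]<14)&(hsv[...,1]>110)&(hsv[...,2]<150)&(hsv[...,2]>25)).astype(np.uint8)
k,l,st,c=cv2.connectedComponentsWithStats(m)
for i in range(1,k):
  if 25<st[i,4]<900: print(st[i],c[i])
cv2.imwrite('pics/crop7.png',cv2.resize(b[150:310,220:380,::-1],(600,600)))
E
```

```text
11.7167 [ 0.60964448 -0.02789593  0.2435651 ] [ 0.15677214  0.28273658 -0.03655364] 0.7030582869244331
bar end pred (crop px) [239.4416772 133.3334782]
bar end pred (crop px) [364.07525556 150.11540451]
[302 136  40  17 336] [320.65178571 144.17261905]
[284 185  34  20 528] [300.44318182 194.3844697 ]
[396 189  17  18 209] [403.67464115 197.59808612]
[265 237   9   8  60] [269.28333333 240.38333333]
[326 247  12   8  82] [331.7195122  250.48780488]
```

View pics/crop7.png

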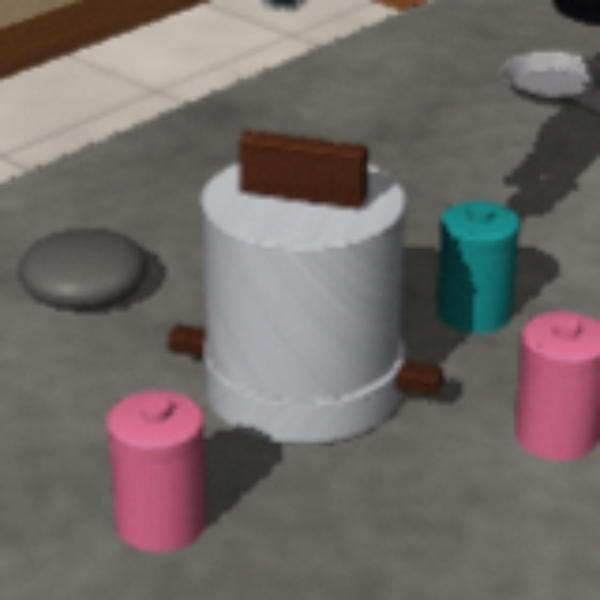

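The cap is seated and upright. Its bar ends at (240,133) and (367,148) match the aligned prediction, the narrow cap is unmoved (403.7,197.6), and the gripper is clear. Handing in.

```bash
python3 -c "
from station import manip
print(manip.sign_off())"
```

```text
the job is handed in; nothing more can be done
None
```

The canister is closed and handed in at about 12 s of the 42 s allowed. I gripped the wide cap by its bar and lowered it over the tin with the bar 65° off the ears' line. After contact with the foot I twisted it 65° to line up with the ears, then let go.

Last checks:
- **Seating:** first contact came at TCP height 0.1337 m; about 0.1336 m was expected for the cap sitting on the foot. The final picture shows it upright on the foot.
- **Alignment:** the tool stood at 26.1° before release, against the ears' 26.2°. The bar ends in the last picture match the prediction to within a pixel. The cap's centre is within about 2 mm of the shell axis.
- **Surroundings:** the narrow cap's bar is at the same pixels as at the start, and the gripper is clear of everything.

The tin can't be seen inside the closed cap. That it stands upright is inferred from the free descent, with no contact force until the cap was home. None of the checks failed or disagreed.

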